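Fit the spacer sleeve on the capped spigot

ROBOT

A 6-joint arm with a two-finger parallel gripper is mounted at the origin on the work surface. World frame = base frame: x ahead of the robot, y to its left, z up, the work surface at z = 0. Lengths are in m, angles in rad, forces in N, time in s.
With the tool pointing down it reaches from about 0.25 to 0.725 m from the base axis. Payload 4 kg.
Tool frame: the origin (TCP) lies at the very end of the fingers, on their centre line; the grasp point (between the pads) lies 19 mm behind it; z points along the fingers, y is the line along which they close (so a half turn about z gives the same grasp; the last joint's range is limited). The gripper opens to 85 mm and grips with 20 to 120 N. Pads are 22 mm wide; open, the fingers measure 114 mm over their backs; the gripper's body (76 mm by 85 mm) begins 54 mm behind the grasp point. The pads swing forward as they close: fully open they stand 13 mm farther back than shut.
Start: joints at [-1.333, 0.241, 0.005, 1.335, 0, 1.571], TCP at [0.118, -0.486, 0.231] pointing down, gripper open.
Joint ranges: [-2.72, 2.72], [-1.05, 1.87], [-1.09, 1.28], [-1.99, 2.15], [-1.42, 1.44], [-3.14, 3.14]. Speed limits (rad/s): [2.79, 2.79, 3.14, 3.14, 3.14, 3.14].

INTERFACE

Orientations are given as a unit quaternion [x, y, z, w].
In Python, from workcell import monitor, viewer, job gives the robot as it stands.
- The arm moves only by the tool arm_command, never from a script. Its argument "increments" is a list of rows, each an object of numbers: "dx", "dy", "dz": the shift along the tool's x, y, z in cm; "wx", "wy", "wz": the turn, a rotation vector about the tool's x, y, z in rad; "grip": the finger opening in cm, from 0 to 8.54. In form: [{"dx": .., "dy": .., "dz": .., "wx": .., "wy": .., "wz": .., "grip": ..}, ...]. A call has 1 to 10 rows; each row is the pose to reach, as a shift and turn from the pose commanded when the call began, along the tool's axes at that moment; what a row does not reach only later rows make up. A row lasts 1/10 s, in which the tool goes at most 50 mm and 8.59 degrees, less where a joint would pass 70% of its speed; a pose out of reach is approached as far as the arm can. A call with a gripper value outside its range is refused whole. The fingers move at their own pace and stop on an object; the grip force is fixed at half the most. Time passes only in rows, so rows that repeat a pose let the fingers close. It gives the time, the measured TCP pose, the force, the opening and the grip force at its end, in the units of the state.
- monitor.get_obs(): the state, without advancing time (a new reading comes with each control period).
- viewer.camera(name): name is "scene" or "top"; returns (picture, depth): 480x640x3 uint8, red, green, blue; 480x640 float32, m along the optical axis (not along the pixel's ray), 0 where there is no reading.
- viewer.get_calibration(name): a dict with "fovy" (degrees; the focal length in pixels is half the picture's height over the tangent of half this angle, whatever the lens; pixels are square), "cx", "cy" (the principal point, pixels), "dist_coeffs" ([k1, k2, p1, p2, k3] as OpenCV has them; the pictures are not rectified), "view" (4x4, takes a point from world to camera coordinates). Camera axes: x right, y up, looking along -z (the intrinsics and any distortion apply to the point x, -y, -z); pixel columns grow to the right and rows downward; lengths in m; the calibration is good to about 2 mm. A picture is of the moment at which its call begins. get_calibration takes no time and is no camera call.
- job.job_done(): hands the job in; it is judged then, once.
The state is a dict: "clock": time; "joint_pos": joint angles; "joint_vel": joint speeds; "tau": joint torques, N m; "eef_pos": TCP position; "tool_rot": TCP orientation; "ft_force": force on the tool from outside, world axes, zero at the start; "ft_torque": the same for the moment, N m; "grip_width": finger opening in m; "grasp_force": force on a finger pad.
Only numpy, scipy, OpenCV 4.12 (cv2) and the standard library are available. Lean on these libraries where they do the work, as an engineer would, in place of code of your own. Each camera call takes 0.05 s, during which the arm holds its last target. There are 200 camera calls.

TASK

Pull the black protective cap off the leaning spigot of the aluminium housing and leave it in the open grey plastic tray beside the housing. Then take the taller of the two plain steel sleeves and push it, still in the gripper, fully home on the bare spigot until it sits against the shoulder, and let go. Leave the shorter sleeve, the screwdriver and the jar where they are.

Things in the scene. Friction and masses are not known exactly. Their poses are not given: they have to be found in the camera images.
- housing: Aluminium housing fixed to the bench: base plate 150 (x) x 110 (y) x 12 mm with a block and a stubby round neck that leans 25 degrees towards its own -x side. The neck (56 mm across) ends in a flat shoulder, square to the lean, from whose centre the spigot stands. Origin: centre of the underside of the base plate, z up.
- spigot: Fixed steel spigot, 22 mm diameter, 46 mm long, the last 6 mm tapering to 15 mm. Origin: centre of the shoulder face, 75 mm above the bench, x = -15 mm in the housing's frame. z points out along the spigot, 25 degrees from vertical, leaning to the housing's -x (at zero yaw towards the robot); y is level, parallel to the housing's y. Flat shoulder of 28 mm radius.
- cap: Black plastic protective cap, closed on top, 40 mm outside diameter, 52 mm high, 28 mm bore 47 mm deep; about 40 g. It starts pushed over the spigot with its rim on the shoulder, loose (3 mm play all round), so it comes off straight along the spigot's axis. Origin: centre of its open rim, z towards the closed end.
- cap_mid (a point): Centre of the cap, 26 mm above its rim on its axis.
- sleeve: The taller plain steel sleeve: a tube 36 mm outside diameter, 24.5 mm bore, 60 mm long, open at both ends and the same either way up, about 240 g. Starts standing on the bench on the robot's right. On the spigot it has 1.25 mm play all round (loose enough to slide freely). Origin: centre of its lower end as it starts, z along its axis.
- sleeve_mid (a point): Centre of the taller sleeve, 30 mm from either end on its axis.
- short_sleeve: The shorter steel sleeve, same diameter and bore but only 34 mm long, standing on the bench; not to be used or moved. Origin: centre of its underside.
- tray: Open grey plastic tray fixed on the bench at the robot's left, 190 (x) x 150 (y) x 35 mm outside, 4 mm walls and floor, empty. Origin: centre of its underside, z up.
- screwdriver: Screwdriver with a black handle lying on the bench beyond the housing; leave alone. Origin: on its underside, x along it.
- jar: Small closed glass jar with a steel lid, 60 mm diameter, 75 mm tall, standing beyond the housing; leave alone. Origin: centre of its underside.
Mind the look-alikes: they are no part of the job. Of the things that look like the housing, the middle-sized one is meant.

How it is judged:
On the way, in this order (a step that is already met when the one before it is completed fails the run):
1. the cap is off the spigot and lies released in the tray (x of cap_mid in the frame of tray between -0.09 and 0.09 m and y of cap_mid in the frame of tray between -0.07 and 0.07 m and z of cap_mid in the frame of tray between 0 and 0.042 m and linear speed of cap below 0.05 m/s and contact force between the fingers and cap below 0.1 N), for 0.2 s.
2. the taller sleeve is fully home on the spigot while the fingers still touch it (x of sleeve_mid in the frame of spigot between -0.004 and 0.004 m and y of sleeve_mid in the frame of spigot between -0.004 and 0.004 m and z of sleeve_mid in the frame of spigot between 0.026 and 0.0325 m and angle between the z axis of sleeve and the z axis of spigot, either way round below 0.09 rad and contact force between the fingers and sleeve above 0.5 N), for 0.2 s.
At the end, for the whole second after the job is handed in: The taller sleeve sits on the spigot against the shoulder (its centre 26 to 32.5 mm along the spigot, within 4 mm of its axis in x and y, aligned within 0.09 rad), released and at rest; the cap lies in the tray (its centre inside the walls and less than 42 mm above the tray's underside), released (all of step 1 and x of sleeve_mid in the frame of spigot between -0.004 and 0.004 m and y of sleeve_mid in the frame of spigot between -0.004 and 0.004 m and z of sleeve_mid in the frame of spigot between 0.026 and 0.0325 m and angle between the z axis of sleeve and the z axis of spigot, either way round below 0.09 rad and linear speed of sleeve below 0.02 m/s and contact force between the fingers and sleeve below 0.1 N); the robot touches nothing.
It fails at once if the shorter sleeve, the screwdriver or the jar is moved more than 30 mm (distance of any of short_sleeve, screwdriver, jar from where it was at the start of the episode above 0.03 m).
It also fails if it takes over 59 s, if anything falls off the work surface, if the arm or the gripper's body presses on something with over 40 N, if the wrist force passes 120 N, or if a joint passes its speed limit or range.

## Working session

There is one attempt and no reset: what is moved stays moved. The work goes in short steps, Python scripts to look and compute and a tool call to move; the robot and the scene stay as the last step left them, time stands still between calls to the robot, and variables do not carry over. Pictures are saved under pics/ and viewed, at most 10 in all, crops included, and the job is handed in when it is done.

Besides the shell and the picture viewer there is one more tool, called after ">>>" by a JSON object that holds its "method" and its "body". arm_command: Moves the arm, as the interface text tells. Its arguments: {"type":"object","properties":{"increments":{"type":"array","items":{"type":"object","properties":{"dx":{"type":"number"},"dy":{"type":"number"},"dz":{"type":"number"},"wx":{"type":"number"},"wy":{"type":"number"},"wz":{"type":"number"},"grip":{"type":"number"}}}}},"required":["increments"]}

```bash
ls; mkdir -p pics
cat > h.py <<'E'
import numpy as np,cv2
from workcell import monitor,viewer,job
def shot(n):
    p,d=viewer.camera(n); return p.copy(),d.copy()
def K(n):
    c=viewer.get_calibration(n); f=240/np.tan(np.radians(c["fovy"])/2)
    return np.array([[f,0,c["cx"]],[0,f,c["cy"]],[0,0,1]]),np.array(c["dist_coeffs"],float),np.array(c["view"],float)
def rays(n,uv):
    k,dc,V=K(n); q=cv2.undistortPoints(np.array(uv,float).reshape(-1,1,2),k,dc).reshape(-1,2)
    dirs=np.c_[q[:,0],-q[:,1],-np.ones(len(q))]@V[:3,:3]
    return -V[:3,:3].T@V[:3,3],dirs
def onz(n,uv,z):
    o,d=rays(n,uv); return o+d*((z-o[2])/d[:,2])[:,None]
def pts(n,uv,d):
    o,r=rays(n,uv); uv=np.array(uv,int).reshape(-1,2); return o+r*d[uv[:,1],uv[:,0]][:,None]
def cloud(n,d):
    v,u=np.mgrid[0:480,0:640]; P=pts(n,np.c_[u.ravel(),v.ravel()],d).reshape(480,640,3); P[d==0]=np.nan; return P
def proj(n,P):
    k,dc,V=K(n); C=np.array(P,float).reshape(-1,3)@V[:3,:3].T+V[:3,3]; C*=[1,-1,-1]
    return cv2.projectPoints(C,np.zeros(3),np.zeros(3),k,dc)[0].reshape(-1,2)
E
python3 - <<'E'
from h import *
for n in("scene","top"):
    p,d=shot(n); cv2.imwrite(f"pics/{n}0.png",p[...,::-1]); np.savez(f"{n}0.npz",p=p,d=d)
    o,_=rays(n,[[320,240]]); print(n,o,(d==0).mean(),K(n)[1],K(n)[0][0,0])
print(monitor.get_obs())
E
```

```text
pics
scene [ 0.80460142 -0.60451498  0.69675002] 0.0038736979166666668 [-0.04086296  0.          0.          0.          0.        ] 492.40810961190596
top [ 0.34560064 -0.01619092  1.10641377] 0.003994140625 [0.04599902 0.         0.         0.         0.        ] 501.48419023505556
{'clock': 0.1, 'joint_pos': array([-1.33301042e+00,  2.41366459e-01,  3.87201529e-03,  1.33519155e+00,
        1.27621779e-05,  1.57078314e+00]), 'joint_vel': array([ 7.39045299e-04, -1.86288373e-03,  3.93138665e-03, -2.53899927e-05,
       -3.94181938e-04, -9.71024185e-04]), 'tau': array([-1.42433814e-04, -3.73138726e+01,  2.53009772e+01,  1.08461006e-02,
       -5.96047201e-06, -3.73996727e-06]), 'eef_pos': array([ 0.11764845, -0.48538946,  0.23049256]), 'tool_rot': array([ 9.92939330e-01,  1.18619538e-01, -1.05727099e-04, -9.38918976e-04]), 'ft_force': array([0.24140315, 0.62175349, 0.5053792 ]), 'ft_torque': array([ 0.00598959,  0.00651831, -0.01020475]), 'grasp_force': 0.0, 'grip_width': 0.08542763924501726}
```

View pics/scene0.png

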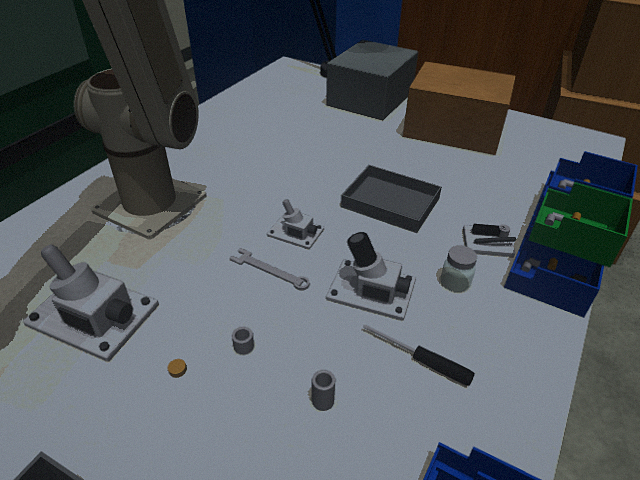

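View pics/top0.png

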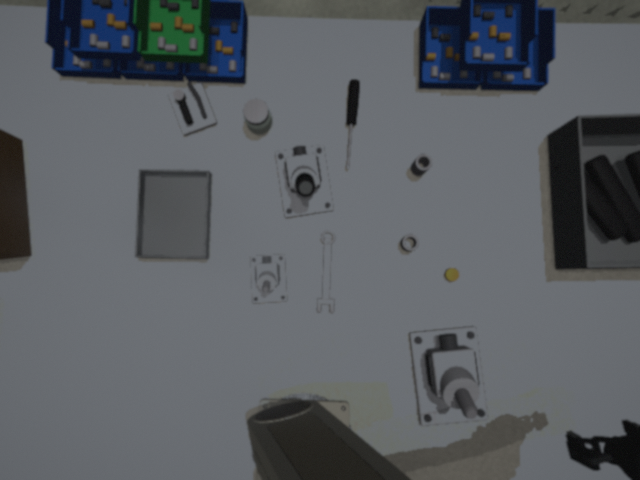

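The top view shows the housing with its black cap at (305,183), the tall sleeve at (421,164), the short sleeve at (408,243) and the tray at (174,214). The scene view has the cap at (361,249) and the tall sleeve at (323,390). Next I measure each of them.

```bash
cat > m.py <<'E'
from h import *
T=np.load("top0.npz");S=np.load("scene0.npz")
Ct=cloud("top",T["d"]);Cs=cloud("scene",S["d"])
np.set_printoptions(precision=4,suppress=True)
def box(C,x0,x1,y0,y1): return C[y0:y1,x0:x1].reshape(-1,3)
print("bench z",np.nanmedian(box(Ct,360,390,200,280)[:,2]),np.nanmedian(box(Cs,330,350,330,345)[:,2]))
# plate via height mask, minAreaRect
Z=Ct[...,2]; m=np.zeros((480,640),np.uint8); m[135:230,262:345]=(Z[135:230,262:345]>0.006)
cs=max(cv2.findContours(m,0,1)[0],key=cv2.contourArea).reshape(-1,2)
W=pts("top",cs,T["d"]); r=cv2.minAreaRect(W[:,:2].astype(np.float32)*1000); print("plate depth",r)
# brightness edge of plate
g=cv2.cvtColor(T["p"],cv2.COLOR_RGB2GRAY)
corners=np.array([[276,153],[324,147],[333,211],[285,217]],np.float32).reshape(-1,1,2)
sub=cv2.cornerSubPix(g,corners.copy(),(4,4),(-1,-1),(3,50,.01)).reshape(-1,2)
P=onz("top",sub,.012);print("plate corners",sub,P[:,:2],P[:,:2].mean(0),[np.linalg.norm(P[i]-P[i-1]) for i in range(4)])
e=P[0]+P[1]-P[2]-P[3]; f=P[0]+P[3]-P[1]-P[2];print("yaw",np.arctan2(e[1],e[0]),np.arctan2(-f[0],f[1]))
for nm,b in (("tall",(405,440,145,185)),("short",(392,425,228,258))):
    A=box(Ct,*b);A=A[A[:,2]>.01];t=A[A[:,2]>np.nanpercentile(A[:,2],90)-.006]
    print(nm,"zmax",np.percentile(A[:,2],[50,90,98]),cv2.minEnclosingCircle(t[:,:2].astype(np.float32)*1000),t.mean(0))
for nm,b in (("tall",(300,345,360,420)),("short",(225,262,320,360))):
    A=box(Cs,*b);A=A[A[:,2]>.01];t=A[A[:,2]>np.nanpercentile(A[:,2],98)-.006]
    print(nm,"scene z",np.percentile(A[:,2],[50,90,98]),cv2.minEnclosingCircle(t[:,:2].astype(np.float32)*1000))
# cap points
for n,C,I,b in(("top",Ct,T["p"],(285,325,165,200)),("scene",Cs,S["p"],(340,385,225,272))):
    A=box(C,*b);c=box(I,*b).max(1);k=(c<60)&(A[:,2]>.07);A=A[k];print(n,"cap",len(A),A.mean(0),A.min(0),A.max(0))
A=box(Ct,130,220,160,265);A=A[A[:,2]>.025];print("tray",cv2.minAreaRect(A[:,:2].astype(np.float32)*1000),A[:,2].max())
E
python3 m.py
```

```text
bench z -0.000229149037875076 -0.0013399197293574305
plate depth ((568.0503540039062, 15.858924865722656), (150.3667449951172, 109.80929565429688), 10.552467346191406)
plate corners [[276.     153.    ]
 [324.     147.    ]
 [333.     211.    ]
 [287.7019 214.3116]] [[ 0.6281  0.0797]
 [ 0.645  -0.0263]
 [ 0.5024 -0.0503]
 [ 0.4919  0.049 ]] [0.5669 0.013 ] [np.float64(0.13956716227983013), np.float64(0.10739244241337083), np.float64(0.14463698249608808), np.float64(0.09990134545527624)]
yaw 0.1938951925149142 0.13227929955821174
tall zmax [0.0509 0.0605 0.0622] ((606.18603515625, -236.76931762695312), 18.644805908203125) [ 0.6064 -0.237   0.0589]
short zmax [0.0319 0.0352 0.037 ] ((437.1394348144531, -216.91482543945312), 17.994855880737305) [ 0.4358 -0.2175  0.0332]
tall scene z [0.0455 0.0598 0.0612] ((606.7145385742188, -239.2067108154297), 18.65943145751953)
short scene z [0.0267 0.0331 0.0344] ((439.7936706542969, -219.02078247070312), 18.469139099121094)
top cap 295 [0.5393 0.0112 0.1174] [ 0.5158 -0.0099  0.07  ] [0.5688 0.0324 0.1328]
scene cap 620 [ 0.5503 -0.0004  0.1051] [ 0.5175 -0.0166  0.0704] [0.5719 0.0342 0.1292]
tray ((484.56060791015625, 295.4485168457031), (191.9426727294922, 151.58290100097656), 0.7999041080474854) 0.03987637309747427
```

```bash
cat >> h.py <<'E'
from scipy.spatial.transform import Rotation as Ro
np.set_printoptions(precision=4,suppress=True)
def axis(yaw): return np.array([-np.sin(np.radians(25))*np.cos(yaw),-np.sin(np.radians(25))*np.sin(yaw),np.cos(np.radians(25))])
def tool(z,yaw):  # tool z along z, tool y level: -(housing y)
    y=np.array([np.sin(yaw),-np.cos(yaw),0]); y-=z*(y@z); y/=np.linalg.norm(y); return np.c_[np.cross(y,z),y,z]
def inc(p,R,p0=None,R0=None):
    if p0 is None:
        o=monitor.get_obs(); p0=o["eef_pos"]; R0=Ro.from_quat(o["tool_rot"]).as_matrix(); print("now",o["clock"],p0)
    print("inc cm",R0.T@(np.array(p)-p0)*100,"rot",Ro.from_matrix(R0.T@R).as_rotvec())
    return np.array(p),R
E
cat > f.py <<'E'
from h import *
from scipy.optimize import least_squares
T=np.load("top0.npz");S=np.load("scene0.npz")
Ct=cloud("top",T["d"]);Cs=cloud("scene",S["d"])
def sel(C,b,yaw,c,s0,s1,r0,r1):
    A=C[b[2]:b[3],b[0]:b[1]].reshape(-1,3);A=A[~np.isnan(A[:,0])]-c
    a=axis(yaw);s=A@a;r=np.linalg.norm(A-np.outer(s,a),axis=1);return (A+c)[(s>s0)&(s<s1)&(r>r0)&(r<r1)]
c0=np.array([.5533,.0132,.075]);y0=.184
bt=(270,340,140,225);bs=(325,420,220,320)
for nm,L in(("both",[(Ct,bt),(Cs,bs)]),("top",[(Ct,bt)]),("scene",[(Cs,bs)])):
    A=np.vstack([sel(C,b,y0,c0,.008,.048,.014,.026) for C,b in L])
    def res(v):
        d=A-[v[0],v[1],.075];a=axis(y0);s=d@a;return np.linalg.norm(d-np.outer(s,a),axis=1)-.02
    r=least_squares(res,[c0[0],c0[1]],loss="soft_l1",f_scale=.002);print(nm,len(A),r.x,np.std(r.fun))
    top=np.vstack([sel(C,b,y0,c0,.049,.06,0,.015) for C,b in L]);print(" cap top s",np.median((top-c0)@axis(y0)) if len(top) else None)
    sh=np.vstack([sel(C,b,y0,c0,-.006,.006,.022,.026) for C,b in L]);print(" shoulder s",len(sh),np.median((sh-c0)@axis(y0)) if len(sh) else None)
c=c0;a=axis(y0)
p,R=inc(c+a*.085,tool(-a,y0)); inc(c+a*.013,R,p,R)
E
python3 f.py
```

```text
both 501 [0.5535 0.0122] 0.0011161005406511112
 cap top s 0.05155738721185388
 shoulder s 174 -0.0010801898811709201
top 89 [0.553  0.0133] 0.0009590446966709185
 cap top s 0.052056292047861
 shoulder s 89 -0.0006491141706127912
scene 412 [0.5535 0.012 ] 0.001073146394296779
 cap top s 0.05113172884042986
 shoulder s 85 -0.0013521426222972898
now 0.1 [ 0.1176 -0.4854  0.2305]
inc cm [ 50.497  -38.3717   7.9188] rot [-0.0136  0.4363  0.0525]
inc cm [0.  0.  7.2] rot [0. 0. 0.]
```

>>> {"method": "arm_command", "body": {"increments": [{"dx":2,"dy":-1.5,"dz":0,"wy":0.02},{"dx":5,"dy":-4,"dz":0.5,"wy":0.06},{"dx":9,"dy":-7,"dz":1,"wy":0.12},{"dx":13,"dy":-10,"dz":1.5,"wy":0.18},{"dx":17,"dy":-13,"dz":2,"wy":0.25},{"dx":21,"dy":-16,"dz":2.5,"wy":0.3},{"dx":25,"dy":-19,"dz":3,"wy":0.35},{"dx":29,"dy":-22,"dz":3.5,"wy":0.4},{"dx":33,"dy":-25,"dz":4,"wx":-0.01,"wy":0.43,"wz":0.05},{"dx":36,"dy":-27,"dz":4.5,"wx":-0.014,"wy":0.436,"wz":0.0525}]}}

```text
validation failed for argument at $.in...
```

```bash
cat >> h.py <<'E'
c=np.array([.5533,.0128,.0748]);y0=.184;a=axis(y0);Rt=tool(-a,y0);Rd=tool(np.array([0,0,-1.]),y0)
E
python3 -c "
from h import *
p,R=inc(c+a*.085,Rt); inc(c+a*.013,R,p,R)"
```

```text
now 0.1 [ 0.1176 -0.4854  0.2305]
inc cm [ 50.4876 -38.3328   7.9387] rot [-0.0136  0.4363  0.0525]
inc cm [0.  0.  7.2] rot [0. 0. 0.]
```

>>> {"method": "arm_command", "body": {"increments": [{"dx":2,"dy":-1.5,"dz":0,"wx":0,"wy":0.02,"wz":0,"grip":8.5},{"dx":5,"dy":-4,"dz":0.5,"wx":0,"wy":0.06,"wz":0,"grip":8.5},{"dx":9,"dy":-7,"dz":1,"wx":0,"wy":0.12,"wz":0,"grip":8.5},{"dx":13,"dy":-10,"dz":1.5,"wx":0,"wy":0.18,"wz":0,"grip":8.5},{"dx":17,"dy":-13,"dz":2,"wx":0,"wy":0.25,"wz":0,"grip":8.5},{"dx":21,"dy":-16,"dz":2.5,"wx":0,"wy":0.3,"wz":0,"grip":8.5},{"dx":25,"dy":-19,"dz":3,"wx":0,"wy":0.35,"wz":0,"grip":8.5},{"dx":29,"dy":-22,"dz":3.5,"wx":0,"wy":0.4,"wz":0,"grip":8.5},{"dx":33,"dy":-25,"dz":4,"wx":-0.01,"wy":0.43,"wz":0.05,"grip":8.5},{"dx":36,"dy":-27,"dz":4.5,"wx":-0.014,"wy":0.436,"wz":0.0525,"grip":8.5}]}}

```text
clock: 1.1
eef_pos: [0.4037, -0.1362, 0.1855]
tool_rot: [0.972, 0.09, 0.216, -0.019]
ft_force: [0.3, -0.3, 0.2]
grip_width: 0.0848
grasp_force: 0.0
```

```bash
python3 -c "
from h import *
p,R=inc(c+a*.085,Rt); inc(c+a*.013,R,p,R)"
```

```text
now 1.1 [ 0.4037 -0.1362  0.1855]
inc cm [ 11.1192 -11.9289   8.8891] rot [ 0.0015 -0.0002  0.    ]
inc cm [0.  0.  7.2] rot [0. 0. 0.]
```

>>> {"method": "arm_command", "body": {"increments": [{"dx":2,"dy":-2,"dz":1.5,"wx":0,"wy":0,"wz":0,"grip":8.5},{"dx":4,"dy":-4.5,"dz":3,"wx":0,"wy":0,"wz":0,"grip":8.5},{"dx":6.5,"dy":-7,"dz":5,"wx":0,"wy":0,"wz":0,"grip":8.5},{"dx":9,"dy":-9.5,"dz":7,"wx":0,"wy":0,"wz":0,"grip":8.5},{"dx":10.5,"dy":-11.3,"dz":8.4,"wx":0,"wy":0,"wz":0,"grip":8.5},{"dx":11.1,"dy":-11.9,"dz":8.9,"wx":0,"wy":0,"wz":0,"grip":8.5},{"dx":11.1,"dy":-11.9,"dz":8.9,"wx":0,"wy":0,"wz":0,"grip":8.5},{"dx":11.1,"dy":-11.9,"dz":8.9,"wx":0,"wy":0,"wz":0,"grip":8.5}]}}

```text
clock: 1.9
eef_pos: [0.5174, 0.0029, 0.1519]
tool_rot: [0.972, 0.09, 0.215, -0.019]
ft_force: [-0.4, -0.6, 0.5]
grip_width: 0.0851
grasp_force: 0.0
```

```bash
python3 -c "
from h import *
p,R=inc(c+a*.085,Rt); inc(c+a*.013,R,p,R)
p,d=shot('scene');cv2.imwrite('pics/s1.png',cv2.resize(p[170:330,270:470,::-1],None,fx=3,fy=3))"
```

```text
now 1.9 [0.5174 0.0029 0.1519]
inc cm [ 0.1092 -0.3145  0.0529] rot [0.0024 0.0016 0.0005]
inc cm [0.  0.  7.2] rot [0. 0. 0.]
```

View pics/s1.png

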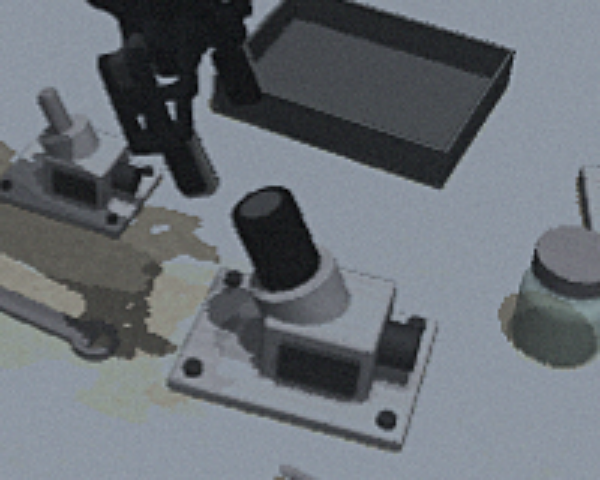

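The cap top is at crop (265,200), and the two finger tips are near (205,190) and (245,95). I'll compare those with the projected positions.

```bash
python3 -c "
from h import *
o=monitor.get_obs();R=Ro.from_quat(o['tool_rot']).as_matrix();p=o['eef_pos']
P=[p+R@np.array([0,s*.0425,-b]) for s in(1,-1) for b in(0,.013)]+[c+.052*a,c]
print((proj('scene',P)-[270,170])*3)"
```

```text
[[211.9389 204.5904]
 [203.4494 186.3812]
 [254.9223 118.5535]
 [247.3166 100.9823]
 [257.7646 201.4538]
 [287.546  267.739 ]]
```

>>> {"method": "arm_command", "body": {"increments": [{"dx":0.1,"dy":-0.3,"dz":0.5,"wx":0,"wy":0,"wz":0,"grip":8.5},{"dx":0.1,"dy":-0.3,"dz":2.5,"wx":0,"wy":0,"wz":0,"grip":8.5},{"dx":0.1,"dy":-0.3,"dz":4.5,"wx":0,"wy":0,"wz":0,"grip":8.5},{"dx":0.1,"dy":-0.3,"dz":6.5,"wx":0,"wy":0,"wz":0,"grip":8.5},{"dx":0.1,"dy":-0.3,"dz":7.2,"wx":0,"wy":0,"wz":0,"grip":8.5},{"dx":0.1,"dy":-0.3,"dz":7.2,"wx":0,"wy":0,"wz":0,"grip":6},{"dx":0.1,"dy":-0.3,"dz":7.2,"wx":0,"wy":0,"wz":0,"grip":3},{"dx":0.1,"dy":-0.3,"dz":7.2,"wx":0,"wy":0,"wz":0,"grip":3},{"dx":0.1,"dy":-0.3,"dz":7.2,"wx":0,"wy":0,"wz":0,"grip":3},{"dx":0.1,"dy":-0.3,"dz":7.2,"wx":0,"wy":0,"wz":0,"grip":3}]}}

```text
clock: 2.95
eef_pos: [0.5488, 0.0118, 0.0889]
tool_rot: [0.972, 0.09, 0.217, -0.019]
ft_force: [-3.8, -1.0, 6.5]
grip_width: 0.0392
grasp_force: 60.1
```

>>> {"method": "arm_command", "body": {"increments": [{"dx":0,"dy":0,"dz":-0.5,"wx":0,"wy":0,"wz":0,"grip":3},{"dx":0,"dy":0,"dz":-1.5,"wx":0,"wy":0,"wz":0,"grip":3},{"dx":0,"dy":0,"dz":-2.5,"wx":0,"wy":0,"wz":0,"grip":3},{"dx":0,"dy":0,"dz":-3.5,"wx":0,"wy":0,"wz":0,"grip":3},{"dx":0,"dy":0,"dz":-4.5,"wx":0,"wy":0,"wz":0,"grip":3},{"dx":0,"dy":0,"dz":-5.5,"wx":0,"wy":0,"wz":0,"grip":3},{"dx":0,"dy":0,"dz":-6.5,"wx":0,"wy":0,"wz":0,"grip":3},{"dx":0,"dy":0,"dz":-7.5,"wx":0,"wy":0,"wz":0,"grip":3},{"dx":0,"dy":0,"dz":-8,"wx":0,"wy":0,"wz":0,"grip":3},{"dx":0,"dy":0,"dz":-8,"wx":0,"wy":0,"wz":0,"grip":3}]}}

```text
clock: 3.95
eef_pos: [0.5155, 0.0059, 0.161]
tool_rot: [0.972, 0.09, 0.216, -0.019]
ft_force: [0.6, 0.6, -1.2]
grip_width: 0.0392
grasp_force: 60.3
```

Run:
```python
from h import *
t=np.array([.4846,.2954,0])
p,R=inc(t+[0,0,.10],Rd); inc(t+[0,0,.018],Rd,p,R)
p,d=shot('scene');cv2.imwrite('pics/s2.png',cv2.resize(p[150:330,250:470,::-1],None,fx=3,fy=3)); np.savez('s2.npz',p=p,d=d)
```

```text
now 3.95 [0.5155 0.0059 0.161 ]
inc cm [ -0.5181 -29.0442   6.4111] rot [ 0.0027 -0.4379  0.0004]
inc cm [0.  0.  8.2] rot [0. 0. 0.]
```

View pics/s2.png

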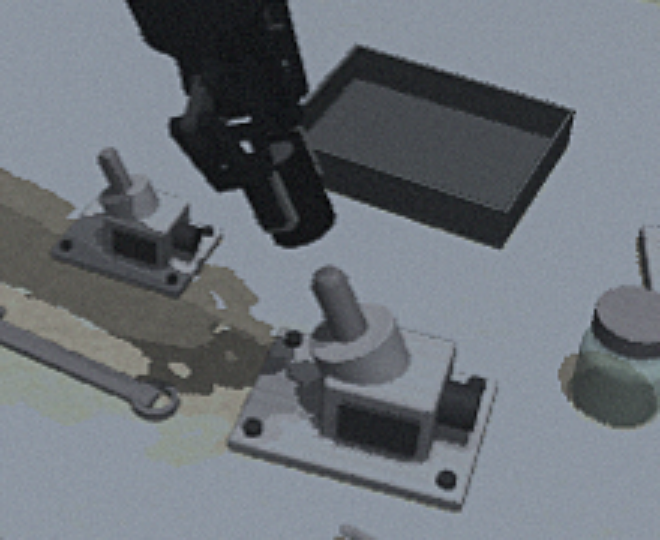

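>>> {"method": "arm_command", "body": {"increments": [{"dx":0,"dy":-1.5,"dz":0,"wx":0,"wy":0,"wz":0,"grip":3},{"dx":0,"dy":-4,"dz":0,"wx":0,"wy":-0.04,"wz":0,"grip":3},{"dx":0,"dy":-8,"dz":0,"wx":0,"wy":-0.1,"wz":0,"grip":3},{"dx":0,"dy":-12,"dz":1,"wx":0,"wy":-0.17,"wz":0,"grip":3},{"dx":0,"dy":-16,"dz":2,"wx":0,"wy":-0.24,"wz":0,"grip":3},{"dx":-0.2,"dy":-20,"dz":3,"wx":0,"wy":-0.31,"wz":0,"grip":3},{"dx":-0.4,"dy":-24,"dz":4.5,"wx":0,"wy":-0.38,"wz":0,"grip":3},{"dx":-0.5,"dy":-27,"dz":5.8,"wx":0,"wy":-0.42,"wz":0,"grip":3},{"dx":-0.5,"dy":-29,"dz":6.4,"wx":0.0027,"wy":-0.438,"wz":0,"grip":3},{"dx":-0.5,"dy":-29,"dz":6.4,"wx":0.0027,"wy":-0.438,"wz":0,"grip":3}]}}

```text
clock: 5.0
eef_pos: [0.5169, 0.1479, 0.107]
tool_rot: [0.992, 0.128, -0.005, -0.019]
ft_force: [-0.1, 0.8, -0.2]
grip_width: 0.0394
grasp_force: 60.4
```

>>> {"method": "arm_command", "body": {"increments": [{"dx":0,"dy":0,"dz":1.5,"wx":0,"wy":0,"wz":0,"grip":3},{"dx":0,"dy":0,"dz":3.5,"wx":0,"wy":0,"wz":0,"grip":3},{"dx":0,"dy":0,"dz":5.5,"wx":0,"wy":0,"wz":0,"grip":3},{"dx":0,"dy":0,"dz":7,"wx":0,"wy":0,"wz":0,"grip":3},{"dx":0,"dy":0,"dz":7.8,"wx":0,"wy":0,"wz":0,"grip":3},{"dx":0,"dy":0,"dz":8,"wx":0,"wy":0,"wz":0,"grip":3},{"dx":0,"dy":0,"dz":8,"wx":0,"wy":0,"wz":0,"grip":3}]}}

```text
clock: 5.7
eef_pos: [0.516, 0.1491, 0.0289]
tool_rot: [0.991, 0.129, -0.004, -0.02]
ft_force: [-1.0, 0.5, -0.4]
grip_width: 0.0394
grasp_force: 60.4
```

The arm stopped short of the tray, so I descended beside it. Nothing was touched. I'll lift and check the joints.

>>> {"method": "arm_command", "body": {"increments": [{"dx":0,"dy":0,"dz":-2,"wx":0,"wy":0,"wz":0,"grip":3},{"dx":0,"dy":0,"dz":-5,"wx":0,"wy":0,"wz":0,"grip":3},{"dx":0,"dy":0,"dz":-8,"wx":0,"wy":0,"wz":0,"grip":3},{"dx":0,"dy":0,"dz":-9,"wx":0,"wy":0,"wz":0,"grip":3},{"dx":0,"dy":0,"dz":-9,"wx":0,"wy":0,"wz":0,"grip":3}]}}

```text
clock: 6.2
eef_pos: [0.5191, 0.1461, 0.1211]
tool_rot: [0.991, 0.129, -0.001, -0.02]
ft_force: [0.1, 0.8, -1.1]
grip_width: 0.0391
grasp_force: 60.4
```

Run:
```python
from h import *
t=np.array([.4846,.2954,0])
o=monitor.get_obs();print(o["joint_pos"],o["ft_force"])
inc(t+[0,0,.11],Rd);
```

```text
[ 0.2517  0.3873 -0.0871  1.094   0.0402  3.1339] [ 0.1248  0.7667 -1.0773]
now 6.2 [0.5191 0.1461 0.1211]
inc cm [  0.4938 -15.2565   1.7279] rot [-0.0403 -0.0012  0.0755]
```

Joint 6 was at its limit. I'll turn the tool yaw to about 0.7 over the tray.

Run:
```python
from h import *
t=np.array([.4846,.2954,0])
inc(t+[0,0,.12],tool(np.array([0,0,-1.]),.7));
```

```text
now 6.2 [0.5191 0.1461 0.1211]
inc cm [  0.4965 -15.2967   0.7287] rot [-0.039  -0.0115 -0.4404]
```

>>> {"method": "arm_command", "body": {"increments": [{"dx":0,"dy":-1,"dz":0,"wx":0,"wy":0,"wz":-0.06,"grip":3},{"dx":0,"dy":-3,"dz":0,"wx":0,"wy":0,"wz":-0.14,"grip":3},{"dx":0,"dy":-5.5,"dz":0.2,"wx":-0.01,"wy":0,"wz":-0.22,"grip":3},{"dx":0.1,"dy":-8,"dz":0.3,"wx":-0.02,"wy":0,"wz":-0.3,"grip":3},{"dx":0.2,"dy":-10.5,"dz":0.4,"wx":-0.03,"wy":0,"wz":-0.37,"grip":3},{"dx":0.4,"dy":-13,"dz":0.5,"wx":-0.039,"wy":-0.01,"wz":-0.42,"grip":3},{"dx":0.5,"dy":-15,"dz":0.7,"wx":-0.039,"wy":-0.0115,"wz":-0.44,"grip":3},{"dx":0.5,"dy":-15.3,"dz":0.7,"wx":-0.039,"wy":-0.0115,"wz":-0.44,"grip":3},{"dx":0.5,"dy":-15.3,"dz":0.7,"wx":-0.039,"wy":-0.0115,"wz":-0.44,"grip":3}]}}

```text
clock: 7.1
eef_pos: [0.4817, 0.2949, 0.1162]
tool_rot: [0.939, 0.343, -0.004, 0.0]
ft_force: [-0.6, 0.2, 0.3]
grip_width: 0.0391
grasp_force: 60.4
```

>>> {"method": "arm_command", "body": {"increments": [{"dx":0,"dy":0,"dz":1.5,"wx":0,"wy":0,"wz":0,"grip":3},{"dx":0,"dy":0,"dz":4,"wx":0,"wy":0,"wz":0,"grip":3},{"dx":0,"dy":0,"dz":6.5,"wx":0,"wy":0,"wz":0,"grip":3},{"dx":0,"dy":0,"dz":8.5,"wx":0,"wy":0,"wz":0,"grip":3},{"dx":0,"dy":0,"dz":9.4,"wx":0,"wy":0,"wz":0,"grip":3},{"dx":0,"dy":0,"dz":9.6,"wx":0,"wy":0,"wz":0,"grip":3},{"dx":0,"dy":0,"dz":9.6,"wx":0,"wy":0,"wz":0,"grip":3}]}}

```text
clock: 7.8
eef_pos: [0.4826, 0.2944, 0.022]
tool_rot: [0.94, 0.342, -0.003, -0.0]
ft_force: [-0.4, -0.1, -0.0]
grip_width: 0.039
grasp_force: 60.4
```

>>> {"method": "arm_command", "body": {"increments": [{"dx":0,"dy":0,"dz":0.2,"wx":0,"wy":0,"wz":0,"grip":3},{"dx":0,"dy":0,"dz":0.3,"wx":0,"wy":0,"wz":0,"grip":3},{"dx":0,"dy":0,"dz":0.3,"wx":0,"wy":0,"wz":0,"grip":5},{"dx":0,"dy":0,"dz":0.3,"wx":0,"wy":0,"wz":0,"grip":7},{"dx":0,"dy":0,"dz":0.3,"wx":0,"wy":0,"wz":0,"grip":8.5},{"dx":0,"dy":0,"dz":0.3,"wx":0,"wy":0,"wz":0,"grip":8.5},{"dx":0,"dy":0,"dz":0.3,"wx":0,"wy":0,"wz":0,"grip":8.5},{"dx":0,"dy":0,"dz":-2.5,"wx":0,"wy":0,"wz":0,"grip":8.5},{"dx":0,"dy":0,"dz":-6,"wx":0,"wy":0,"wz":0,"grip":8.5},{"dx":0,"dy":0,"dz":-10,"wx":0,"wy":0,"wz":0,"grip":8.5}]}}

```text
clock: 8.8
eef_pos: [0.4817, 0.2944, 0.1217]
tool_rot: [0.939, 0.343, -0.004, 0.0]
ft_force: [0.7, 0.5, -0.8]
grip_width: 0.085
grasp_force: 0.0
```

>>> {"method": "arm_command", "body": {"increments": [{"dx":0,"dy":0,"dz":-3,"wx":0,"wy":0,"wz":0,"grip":8.5},{"dx":0,"dy":2,"dz":-6,"wx":0,"wy":0,"wz":0,"grip":8.5},{"dx":0,"dy":6,"dz":-8,"wx":0,"wy":0,"wz":0,"grip":8.5},{"dx":0,"dy":10,"dz":-8,"wx":0,"wy":0,"wz":0.06,"grip":8.5},{"dx":0,"dy":13,"dz":-8,"wx":0,"wy":0,"wz":0.15,"grip":8.5},{"dx":0,"dy":15,"dz":-8,"wx":0,"wy":0,"wz":0.25,"grip":8.5},{"dx":0,"dy":15,"dz":-8,"wx":0,"wy":0,"wz":0.25,"grip":8.5}]}}

```text
clock: 9.5
eef_pos: [0.5813, 0.178, 0.201]
tool_rot: [0.975, 0.221, -0.003, 0.0]
ft_force: [-0.1, 0.2, -0.4]
grip_width: 0.0847
grasp_force: 0.0
```

Run:
```python
from h import *
for n in("scene","top"):
    p,d=shot(n);np.savez(n+"3.npz",p=p,d=d)
    C=cloud(n,d);g=p.max(2)
    k=(abs(C[...,0]-.485)<.085)&(abs(C[...,1]-.295)<.065)&(C[...,2]>.015)
    A=C[k];print(n,len(A),A.mean(0),A.max(0)-A.min(0),A[:,2].max(),cv2.minEnclosingCircle(A[:,:2].astype(np.float32)*1000))
a1=cv2.resize(np.load("top3.npz")["p"][130:290,120:345],None,fx=2,fy=2);cv2.imwrite("pics/t3.png",a1[...,::-1])
inc([.6064,-.238,.14],Rd)
```

```text
scene 367 [0.4865 0.2835 0.0445] [0.0778 0.0823 0.2526] 0.26781144800927187 ((506.63763427734375, 270.5686950683594), 53.44870376586914)<stdin>:6: RuntimeWarning: Mean of empty slice.
  ret = um.true_divide(
Traceback (most recent call last):
ValueError: zero-size array to reduction operation maximum which has no identity
```

The arm hides the tray from above, so I'll move on toward the sleeve and look from there.

Run:
```python
from h import *
inc([.6064,-.238,.20],Rd)
```

```text
now 9.6 [0.5796 0.1801 0.201 ]
inc cm [-15.7768  38.8159   0.1356] rot [-0.0008  0.0067  0.2661]
```

>>> {"method": "arm_command", "body": {"increments": [{"dx":-0.6,"dy":1.5,"dz":0,"wx":0,"wy":0,"wz":0.02,"grip":8.5},{"dx":-2,"dy":5,"dz":0,"wx":0,"wy":0,"wz":0.05,"grip":8.5},{"dx":-3.6,"dy":9,"dz":0,"wx":0,"wy":0,"wz":0.08,"grip":8.5},{"dx":-5.3,"dy":13,"dz":0,"wx":0,"wy":0,"wz":0.1,"grip":8.5},{"dx":-7,"dy":17,"dz":0,"wx":0,"wy":0,"wz":0.13,"grip":8.5},{"dx":-8.6,"dy":21,"dz":0,"wx":0,"wy":0,"wz":0.16,"grip":8.5},{"dx":-10.2,"dy":25,"dz":0,"wx":0,"wy":0,"wz":0.19,"grip":8.5},{"dx":-11.8,"dy":29,"dz":0,"wx":0,"wy":0,"wz":0.22,"grip":8.5},{"dx":-13,"dy":32,"dz":0,"wx":0,"wy":0.005,"wz":0.25,"grip":8.5},{"dx":-13.5,"dy":33.5,"dz":0,"wx":0,"wy":0.007,"wz":0.266,"grip":8.5}]}}

```text
clock: 10.6
eef_pos: [0.6031, -0.1826, 0.2018]
tool_rot: [0.996, 0.09, 0.0, -0.0]
ft_force: [-0.5, -0.7, 0.6]
grip_width: 0.0851
grasp_force: 0.0
```

Run:
```python
from h import *
n="top"
p,d=shot(n);np.savez(n+"3.npz",p=p,d=d)
C=cloud(n,d)
k=(abs(C[...,0]-.485)<.085)&(abs(C[...,1]-.295)<.065)&(C[...,2]>.015)
A=C[k];print(n,len(A))
if len(A): print(A.mean(0),A.max(0),A.min(0))
cv2.imwrite("pics/t3.png",cv2.resize(p[100:290,120:460],None,fx=2,fy=2)[...,::-1])
inc([.6064,-.238,.12],Rd)
```

```text
top 366
[0.4789 0.2919 0.0502] [0.5003 0.3158 0.0645] [0.4611 0.2759 0.0151]
now 10.65 [ 0.6034 -0.1839  0.2017]
inc cm [-0.6793  5.3711  8.1711] rot [ 0.0012 -0.0009 -0.0048]
```

View pics/t3.png

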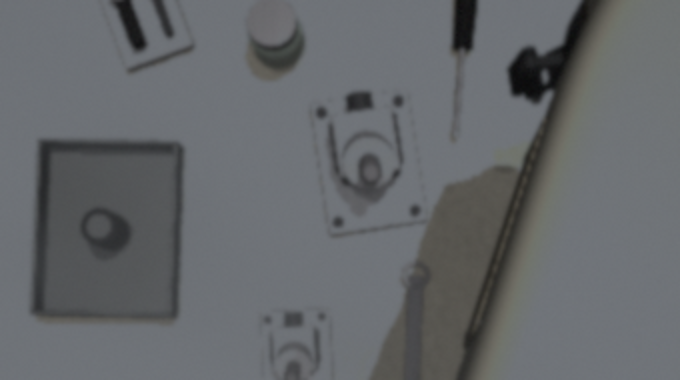

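The cap stands upright in the tray at crop (100,225), and the bare spigot is at crop (370,168). Next is the move above the sleeve.

>>> {"method": "arm_command", "body": {"increments": [{"dx":-0.2,"dy":2,"dz":2,"wx":0,"wy":0,"wz":0,"grip":8.5},{"dx":-0.5,"dy":4,"dz":5,"wx":0,"wy":0,"wz":0,"grip":8.5},{"dx":-0.7,"dy":5.2,"dz":7.5,"wx":0,"wy":0,"wz":-0.005,"grip":8.5},{"dx":-0.7,"dy":5.4,"dz":8.2,"wx":0,"wy":0,"wz":-0.005,"grip":8.5},{"dx":-0.7,"dy":5.4,"dz":8.2,"wx":0,"wy":0,"wz":-0.005,"grip":8.5}]}}

```text
clock: 11.15
eef_pos: [0.606, -0.2327, 0.1184]
tool_rot: [0.995, 0.095, -0.001, -0.001]
ft_force: [0.7, -0.6, 0.8]
grip_width: 0.0851
grasp_force: 0.0
```

```bash
cat > g.py <<'E'
from h import *
from scipy.optimize import least_squares
bt=(270,340,140,225);bs=(325,420,220,320)
def sel(C,b,c,s0,s1,r0,r1):
    A=C[b[2]:b[3],b[0]:b[1]].reshape(-1,3);A=A[~np.isnan(A[:,0])]-c
    s=A@a;r=np.linalg.norm(A-np.outer(s,a),axis=1);return (A+c)[(s>s0)&(s<s1)&(r>r0)&(r<r1)]
for n,f,b in(("top","top3.npz",bt),("scene","s2.npz",bs)):
    A=sel(cloud(n,np.load(f)["d"]),b,c,.006,.038,.006,.016)
    def res(v):
        d=A-[v[0],v[1],.0748];s=d@a;return np.linalg.norm(d-np.outer(s,a),axis=1)-.011
    r=least_squares(res,c[:2],loss="soft_l1",f_scale=.002);print(n,len(A),r.x,np.std(r.fun))
inc([.6064,-.238,.021],Rd)
E
python3 g.py
```

```text
top 37 [0.5532 0.0131] 0.00043784368332541046
scene 180 [0.5536 0.0122] 0.0010340398204700752
now 11.15 [ 0.606  -0.2327  0.1184]
inc cm [-0.0467  0.5523  9.7404] rot [-0.0028  0.0017  0.0059]
```

>>> {"method": "arm_command", "body": {"increments": [{"dx":0,"dy":0.5,"dz":1.5,"wx":0,"wy":0,"wz":0,"grip":8.5},{"dx":0,"dy":0.5,"dz":4,"wx":0,"wy":0,"wz":0,"grip":8.5},{"dx":0,"dy":0.5,"dz":6.5,"wx":0,"wy":0,"wz":0,"grip":8.5},{"dx":0,"dy":0.5,"dz":8.8,"wx":0,"wy":0,"wz":0,"grip":8.5},{"dx":0,"dy":0.5,"dz":9.5,"wx":0,"wy":0,"wz":0,"grip":8.5},{"dx":0,"dy":0.5,"dz":9.5,"wx":0,"wy":0,"wz":0,"grip":8.5}]}}

```text
clock: 11.75
eef_pos: [0.6077, -0.2384, 0.0241]
tool_rot: [0.996, 0.095, -0.0, -0.001]
ft_force: [-0.4, -0.2, 1.4]
grip_width: 0.0852
grasp_force: 0.0
```

```bash
python3 -c "
from h import *
inc([.6064,-.238,.021],Rd)"
```

```text
now 11.75 [ 0.6077 -0.2384  0.0241]
inc cm [-0.1187 -0.0604  0.3121] rot [-0.0013  0.0001  0.0057]
```

>>> {"method": "arm_command", "body": {"increments": [{"dx":-0.1,"dy":0,"dz":0.2,"wx":0,"wy":0,"wz":0,"grip":8.5},{"dx":-0.1,"dy":0,"dz":0.2,"wx":0,"wy":0,"wz":0,"grip":6},{"dx":-0.1,"dy":0,"dz":0.2,"wx":0,"wy":0,"wz":0,"grip":3},{"dx":-0.1,"dy":0,"dz":0.2,"wx":0,"wy":0,"wz":0,"grip":3},{"dx":-0.1,"dy":0,"dz":0.2,"wx":0,"wy":0,"wz":0,"grip":3},{"dx":-0.1,"dy":0,"dz":0.2,"wx":0,"wy":0,"wz":0,"grip":3},{"dx":-0.1,"dy":0,"dz":0.2,"wx":0,"wy":0,"wz":0,"grip":3}]}}

```text
clock: 12.45
eef_pos: [0.6075, -0.2393, 0.0238]
tool_rot: [0.996, 0.094, 0.001, -0.0]
ft_force: [-1.1, 1.1, 6.3]
grip_width: 0.0354
grasp_force: 59.8
```

>>> {"method": "arm_command", "body": {"increments": [{"dx":0,"dy":0,"dz":-0.5,"wx":0,"wy":0,"wz":0,"grip":3},{"dx":0,"dy":0,"dz":-2,"wx":0,"wy":0,"wz":0,"grip":3},{"dx":0,"dy":0,"dz":-5,"wx":0,"wy":0,"wz":0,"grip":3},{"dx":0,"dy":0,"dz":-8,"wx":0,"wy":0,"wz":0,"grip":3},{"dx":0,"dy":0,"dz":-12,"wx":0,"wy":0,"wz":0,"grip":3},{"dx":0,"dy":0,"dz":-16,"wx":0,"wy":0,"wz":0,"grip":3},{"dx":0,"dy":0,"dz":-18,"wx":0,"wy":0,"wz":0,"grip":3},{"dx":0,"dy":0,"dz":-18,"wx":0,"wy":0,"wz":0,"grip":3}]}}

```text
clock: 13.25
eef_pos: [0.6085, -0.2404, 0.2065]
tool_rot: [0.996, 0.094, 0.004, 0.001]
ft_force: [-0.2, -0.7, -3.3]
grip_width: 0.0351
grasp_force: 60.3
```

```bash
sed -i 's/^c=.*\.0748\]);/c=np.array([.5534,.0127,.0748]);/' h.py; python3 -c "
from h import *
inc(c+a*.12,Rt); inc(c+a*.12,Rd)"
```

```text
now 13.25 [ 0.6085 -0.2404  0.2065]
inc cm [ -5.7591 -25.9215   2.1639] rot [0.0024 0.4295 0.0052]
now 13.25 [ 0.6085 -0.2404  0.2065]
inc cm [ -5.7591 -25.9215   2.1639] rot [ 0.0034 -0.0068  0.0045]
```

>>> {"method": "arm_command", "body": {"increments": [{"dx":-0.3,"dy":-1.5,"dz":0,"wx":0,"wy":0.02,"wz":0,"grip":3},{"dx":-1,"dy":-4,"dz":0,"wx":0,"wy":0.06,"wz":0,"grip":3},{"dx":-1.7,"dy":-7.5,"dz":0,"wx":0,"wy":0.12,"wz":0,"grip":3},{"dx":-2.5,"dy":-11,"dz":0.5,"wx":0,"wy":0.18,"wz":0,"grip":3},{"dx":-3.3,"dy":-14.5,"dz":1,"wx":0,"wy":0.24,"wz":0,"grip":3},{"dx":-4,"dy":-18,"dz":1.5,"wx":0,"wy":0.3,"wz":0,"grip":3},{"dx":-4.8,"dy":-21.5,"dz":2,"wx":0,"wy":0.36,"wz":0,"grip":3},{"dx":-5.4,"dy":-24,"dz":2.1,"wx":0,"wy":0.41,"wz":0,"grip":3},{"dx":-5.7,"dy":-25.4,"dz":2.2,"wx":0.002,"wy":0.43,"wz":0.005,"grip":3},{"dx":-5.7,"dy":-25.9,"dz":2.2,"wx":0.002,"wy":0.43,"wz":0.005,"grip":3}]}}

```text
clock: 14.25
eef_pos: [0.4979, 0.0054, 0.1771]
tool_rot: [0.973, 0.09, 0.209, -0.022]
ft_force: [-0.1, -0.2, -2.2]
grip_width: 0.0352
grasp_force: 60.4
```

>>> {"method": "arm_command", "body": {"increments": [{"dx":0,"dy":0,"dz":0,"wx":0,"wy":0,"wz":0,"grip":3},{"dx":0,"dy":0,"dz":0,"wx":0,"wy":0,"wz":0,"grip":3},{"dx":0,"dy":0,"dz":0,"wx":0,"wy":0,"wz":0,"grip":3}]}}

```text
clock: 14.55
eef_pos: [0.503, 0.0035, 0.1807]
tool_rot: [0.973, 0.089, 0.213, -0.021]
ft_force: [-0.2, -0.3, -3.2]
grip_width: 0.0352
grasp_force: 60.4
```

```bash
cat > k.py <<'E'
from h import *
from scipy.optimize import least_squares
o=monitor.get_obs();p0=o["eef_pos"];R=Ro.from_quat(o["tool_rot"]).as_matrix();print(p0,o["ft_force"],o["joint_pos"],"s",(p0-c)@a,"tilt err",Ro.from_matrix(R.T@Rt).as_rotvec())
for n in("scene","top"):
    p,d=shot(n);np.savez(n+"4.npz",p=p,d=d);C=cloud(n,d).reshape(-1,3);C=C[~np.isnan(C[:,0])]
    L=(C-p0)@R  # tool frame
    k=(np.hypot(L[:,0],L[:,1])<.026)&(L[:,2]>.003)&(L[:,2]<.021);A=L[k]
    if len(A)>15:
        r=least_squares(lambda v:np.hypot(A[:,0]-v[0],A[:,1]-v[1])-.018,[0,0],loss="soft_l1",f_scale=.001)
        print(n,len(A),"sleeve centre in tool mm",r.x*1e3,np.std(r.fun),"low end",np.percentile(A[:,2],98))
    if n=="scene":
        u,v=proj(n,p0)[0].astype(int);x=max(u-110,0);y=max(v-80,0);cv2.imwrite("pics/s4.png",cv2.resize(p[y:y+190,x:x+220],None,fx=3,fy=3)[...,::-1]);print(x,y)
inc(c+a*.08,Rt)
E
python3 k.py
```

```text
[0.503  0.0035 0.1807] [-0.2023 -0.3157 -3.1931] [-0.0539 -0.0148 -0.527   0.6391  0.1011  2.9267] s 0.11761112014979665 tilt err [-0.0026  0.0056 -0.002 ]
scene 176 sleeve centre in tool mm [-1.1545  0.5311] 0.0010091252477604589 low end 0.020172308769270234
231 127
top 41 sleeve centre in tool mm [-1.2307 -0.3775] 0.0003711795632564718 low end 0.020656790407225668
now 14.65 [0.5028 0.0036 0.1807]
inc cm [0.2017 0.0396 3.768 ] rot [-0.0027  0.0056 -0.0022]
```

View pics/s4.png

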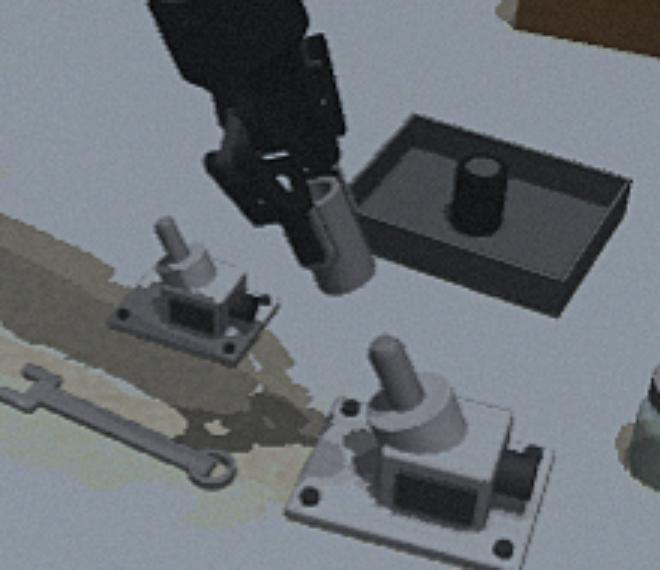

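The sleeve sits about 1.2 mm off-centre along the tool's x and its axis lines up with the spigot. I'll correct for that and move to 10 mm above the tip.

>>> {"method": "arm_command", "body": {"increments": [{"dx":0.3,"dy":0,"dz":1,"wx":-0.0025,"wy":0.0055,"wz":-0.002,"grip":3},{"dx":0.3,"dy":0,"dz":2,"wx":-0.0025,"wy":0.0055,"wz":-0.002,"grip":3},{"dx":0.3,"dy":0,"dz":3,"wx":-0.0025,"wy":0.0055,"wz":-0.002,"grip":3},{"dx":0.3,"dy":0,"dz":3.8,"wx":-0.0025,"wy":0.0055,"wz":-0.002,"grip":3},{"dx":0.3,"dy":0,"dz":3.8,"wx":-0.0025,"wy":0.0055,"wz":-0.002,"grip":3},{"dx":0.3,"dy":0,"dz":3.8,"wx":-0.0025,"wy":0.0055,"wz":-0.002,"grip":3},{"dx":0.3,"dy":0,"dz":3.8,"wx":-0.0025,"wy":0.0055,"wz":-0.002,"grip":3}]}}

```text
clock: 15.35
eef_pos: [0.5207, 0.0078, 0.1478]
tool_rot: [0.972, 0.09, 0.216, -0.02]
ft_force: [0.3, -0.2, -2.0]
grip_width: 0.035
grasp_force: 60.4
```

```bash
python3 k.py; python3 -c "
from h import *
inc(c+a*.024+Rt[:,0]*.0012,Rt)"
```

```text
[0.5207 0.0078 0.1478] [ 0.337  -0.1724 -1.9723] [-0.0404  0.0561 -0.5554  0.5321  0.095   2.9368] s 0.08016127393544309 tilt err [-0.0007 -0.0007  0.0009]
scene 170 sleeve centre in tool mm [-1.3554  0.6259] 0.0010194474891314631 low end 0.02037769809020521
240 144
top 35 sleeve centre in tool mm [-1.2918 -0.6445] 0.000274742838416771 low end 0.020680525534976704
now 15.45 [0.5208 0.0078 0.148 ]
inc cm [-0.1061  0.1145  0.0324] rot [-0.0006 -0.0011  0.0009]
now 15.45 [0.5208 0.0078 0.148 ]
inc cm [0.0075 0.1181 5.6326] rot [-0.0006 -0.0011  0.0009]
```

>>> {"method": "arm_command", "body": {"increments": [{"dx":0,"dy":0.1,"dz":0.3,"wx":0,"wy":0,"wz":0,"grip":3},{"dx":0,"dy":0.1,"dz":0.7,"wx":0,"wy":0,"wz":0,"grip":3},{"dx":0,"dy":0.1,"dz":1.1,"wx":0,"wy":0,"wz":0,"grip":3},{"dx":0,"dy":0.1,"dz":1.5,"wx":0,"wy":0,"wz":0,"grip":3},{"dx":0,"dy":0.1,"dz":1.8,"wx":0,"wy":0,"wz":0,"grip":3},{"dx":0,"dy":0.1,"dz":2,"wx":0,"wy":0,"wz":0,"grip":3},{"dx":0,"dy":0.1,"dz":2,"wx":0,"wy":0,"wz":0,"grip":3}]}}

```text
clock: 16.15
eef_pos: [0.5288, 0.0084, 0.1289]
tool_rot: [0.972, 0.09, 0.215, -0.02]
ft_force: [-0.3, -0.5, -2.3]
grip_width: 0.0348
grasp_force: 60.4
```

```bash
python3 -c "
from h import *
print(monitor.get_obs()['ft_force'])
inc(c+a*.024+Rt[:,0]*.0012,Rt)"
```

```text
[-0.3339 -0.4586 -2.3369]
now 16.15 [0.5288 0.0084 0.1289]
inc cm [0.0956 0.0322 3.5549] rot [-0.001   0.0006  0.0008]
```

The sleeve is about 10 mm over the spigot with no contact force, so I'll continue down.

>>> {"method": "arm_command", "body": {"increments": [{"dx":0.05,"dy":0,"dz":0.4,"wx":0,"wy":0,"wz":0,"grip":3},{"dx":0.05,"dy":0,"dz":0.8,"wx":0,"wy":0,"wz":0,"grip":3},{"dx":0.05,"dy":0,"dz":1.2,"wx":0,"wy":0,"wz":0,"grip":3},{"dx":0.05,"dy":0,"dz":1.6,"wx":0,"wy":0,"wz":0,"grip":3},{"dx":0.05,"dy":0,"dz":2,"wx":0,"wy":0,"wz":0,"grip":3},{"dx":0.05,"dy":0,"dz":2.4,"wx":0,"wy":0,"wz":0,"grip":3},{"dx":0.05,"dy":0,"dz":2.8,"wx":0,"wy":0,"wz":0,"grip":3},{"dx":0.05,"dy":0,"dz":3,"wx":0,"wy":0,"wz":0,"grip":3},{"dx":0.05,"dy":0,"dz":3.1,"wx":0,"wy":0,"wz":0,"grip":3},{"dx":0.05,"dy":0,"dz":3.1,"wx":0,"wy":0,"wz":0,"grip":3}]}}

```text
clock: 17.15
eef_pos: [0.5423, 0.0109, 0.1013]
tool_rot: [0.972, 0.09, 0.215, -0.02]
ft_force: [-0.6, 0.3, -2.3]
grip_width: 0.0348
grasp_force: 60.4
```

```bash
python3 -c "
from h import *
o=monitor.get_obs();print(o['ft_force'],Rt.T@o['ft_force'])
inc(c+a*.024+Rt[:,0]*.0012,Rt)"
```

```text
[-0.5631  0.3416 -2.3343] [-1.4316 -0.4388  1.908 ]
now 17.15 [0.5423 0.0109 0.1013]
inc cm [0.0189 0.0226 0.4816] rot [-0.0008  0.      0.0007]
```

Only about 5 mm remain. I'll press down gently until the axial force rises.

>>> {"method": "arm_command", "body": {"increments": [{"dx":0,"dy":0,"dz":0.15,"wx":0,"wy":0,"wz":0,"grip":3},{"dx":0,"dy":0,"dz":0.25,"wx":0,"wy":0,"wz":0,"grip":3},{"dx":0,"dy":0,"dz":0.35,"wx":0,"wy":0,"wz":0,"grip":3},{"dx":0,"dy":0,"dz":0.45,"wx":0,"wy":0,"wz":0,"grip":3},{"dx":0,"dy":0,"dz":0.5,"wx":0,"wy":0,"wz":0,"grip":3},{"dx":0,"dy":0,"dz":0.5,"wx":0,"wy":0,"wz":0,"grip":3}]}}

```text
clock: 17.75
eef_pos: [0.5443, 0.0113, 0.0969]
tool_rot: [0.972, 0.09, 0.216, -0.02]
ft_force: [-0.3, -0.7, -2.2]
grip_width: 0.035
grasp_force: 60.4
```

```bash
python3 -c "
from h import *
o=monitor.get_obs();print(o['ft_force'],Rt.T@o['ft_force'])
inc(c+a*.024+Rt[:,0]*.0012,Rt)"
```

```text
[-0.277  -0.6703 -2.1932] [-1.2849  0.6083  1.8208]
now 17.75 [0.5443 0.0113 0.0969]
inc cm [ 0.0173  0.0255 -0.0128] rot [-0.0008 -0.      0.0008]
```

>>> {"method": "arm_command", "body": {"increments": [{"dx":0,"dy":0,"dz":0.05,"wx":0,"wy":0,"wz":0,"grip":3},{"dx":0,"dy":0,"dz":0.1,"wx":0,"wy":0,"wz":0,"grip":3},{"dx":0,"dy":0,"dz":0.15,"wx":0,"wy":0,"wz":0,"grip":3},{"dx":0,"dy":0,"dz":0.15,"wx":0,"wy":0,"wz":0,"grip":3}]}}

```text
clock: 18.15
eef_pos: [0.5448, 0.0114, 0.0964]
tool_rot: [0.972, 0.09, 0.216, -0.02]
ft_force: [-6.8, 0.0, 6.3]
grip_width: 0.0353
grasp_force: 61.5
```

The axial force is about 10 N, so the sleeve is on the shoulder. I'll hold, then check before release.

>>> {"method": "arm_command", "body": {"increments": [{"dx":0,"dy":0,"dz":0.05,"wx":0,"wy":0,"wz":0,"grip":3},{"dx":0,"dy":0,"dz":0.05,"wx":0,"wy":0,"wz":0,"grip":3},{"dx":0,"dy":0,"dz":0.05,"wx":0,"wy":0,"wz":0,"grip":3},{"dx":0,"dy":0,"dz":0.05,"wx":0,"wy":0,"wz":0,"grip":3}]}}

```text
clock: 18.55
eef_pos: [0.5448, 0.0114, 0.0964]
tool_rot: [0.972, 0.09, 0.216, -0.02]
ft_force: [-9.5, -0.7, 10.4]
grip_width: 0.0349
grasp_force: 62.0
```

Run:
```python
from h import *
p,d=shot("scene");cv2.imwrite("pics/s5.png",cv2.resize(p[190:330,300:450],None,fx=4,fy=4)[...,::-1])
C=cloud("scene",d).reshape(-1,3);C=C[~np.isnan(C[:,0])]-c;s=C@a;r=np.linalg.norm(C-np.outer(s,a),axis=1)
k=(r<.019)&(s>.03)&(s<.075);print("sleeve top s",np.percentile(s[k],[90,97,99]))
```

```text
sleeve top s [0.0609 0.0684 0.0708]
```

View pics/s5.png

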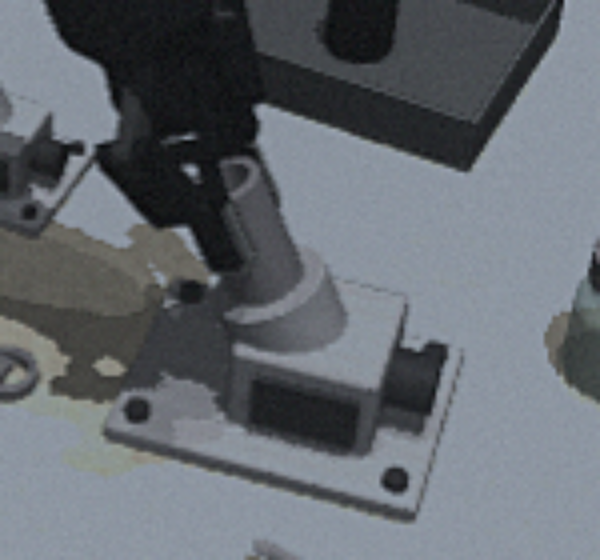

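The sleeve sits on the shoulder, at about crop (270,290), with no gap. I'll release it and retreat along the axis.

>>> {"method": "arm_command", "body": {"increments": [{"dx":0,"dy":0,"dz":-0.1,"wx":0,"wy":0,"wz":0,"grip":3},{"dx":0,"dy":0,"dz":-0.1,"wx":0,"wy":0,"wz":0,"grip":5},{"dx":0,"dy":0,"dz":-0.1,"wx":0,"wy":0,"wz":0,"grip":7},{"dx":0,"dy":0,"dz":-0.1,"wx":0,"wy":0,"wz":0,"grip":8.5},{"dx":0,"dy":0,"dz":-0.1,"wx":0,"wy":0,"wz":0,"grip":8.5},{"dx":0,"dy":0,"dz":-0.1,"wx":0,"wy":0,"wz":0,"grip":8.5},{"dx":0,"dy":0,"dz":-2,"wx":0,"wy":0,"wz":0,"grip":8.5},{"dx":0,"dy":0,"dz":-5,"wx":0,"wy":0,"wz":0,"grip":8.5},{"dx":0,"dy":0,"dz":-9,"wx":0,"wy":0,"wz":0,"grip":8.5},{"dx":0,"dy":0,"dz":-12,"wx":0,"wy":0,"wz":0,"grip":8.5}]}}

```text
clock: 19.6
eef_pos: [0.495, 0.002, 0.2056]
tool_rot: [0.972, 0.09, 0.216, -0.02]
ft_force: [0.4, -0.6, 0.9]
grip_width: 0.0853
grasp_force: 0.0
```

>>> {"method": "arm_command", "body": {"increments": [{"dx":0,"dy":0,"dz":-1,"wx":0,"wy":0,"wz":0,"grip":8.5},{"dx":0,"dy":0,"dz":-1,"wx":0,"wy":0,"wz":0,"grip":8.5},{"dx":0,"dy":0,"dz":-1,"wx":0,"wy":0,"wz":0,"grip":8.5},{"dx":0,"dy":0,"dz":-1,"wx":0,"wy":0,"wz":0,"grip":8.5}]}}

```text
clock: 20.0
eef_pos: [0.4905, 0.0014, 0.2109]
tool_rot: [0.972, 0.09, 0.214, -0.02]
ft_force: [-0.4, -0.4, 0.1]
grip_width: 0.085
grasp_force: 0.0
```

Run:
```python
from h import *
p,d=shot("scene");cv2.imwrite("pics/s6.png",cv2.resize(p[130:330,270:490],None,fx=2.8,fy=2.8)[...,::-1])
C=cloud("scene",d).reshape(-1,3);C=C[~np.isnan(C[:,0])]-c;s=C@a;r=np.linalg.norm(C-np.outer(s,a),axis=1)
k=(r<.022)&(s>.03)&(s<.09);print("sleeve top s",np.percentile(s[k],[50,97,99,100]),monitor.get_obs()["ft_force"])
```

```text
sleeve top s [0.05   0.0595 0.0598 0.0609] [ 0.249  -0.9542  0.2625]
```

View pics/s6.png

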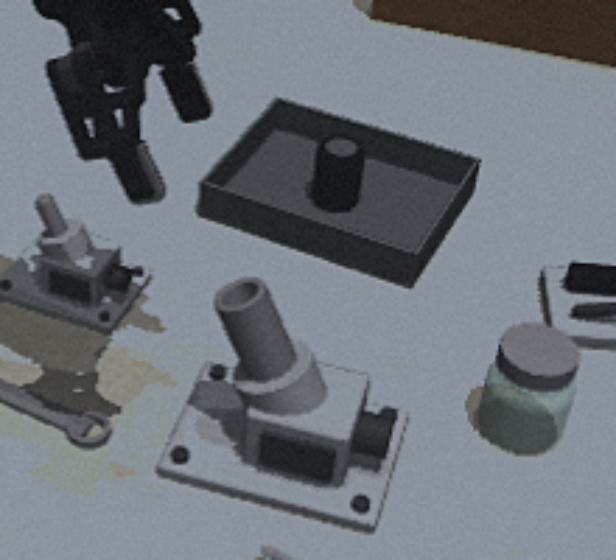

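The sleeve is home: its top measures 60 mm above the shoulder, at crop (242,292). The cap stands in the tray at crop (338,175), and the gripper is clear.

```bash
python3 -c "
from workcell import job
print(job.job_done())"
```

```text
the job is handed in; nothing more can be done
None
```

The cap stands released in the tray and the taller sleeve is fully home on the spigot and released; the job was handed in at about 20 s, and no verdict came back.

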